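# Snap the retaining clip onto the gear stud of a rolling mill

### The arm

A 6-joint arm with a two-finger parallel gripper is mounted at the origin on the work surface. World frame = base frame: x ahead of the robot, y to its left, z up, the work surface at z = 0. Lengths are in m, angles in rad, forces in N, time in s.
With the tool pointing down it reaches from about 0.375 to 0.975 m from the base axis. Payload 3.8 kg.
Tool frame: the origin (TCP) lies at the very end of the fingers, on their centre line; the grasp point (between the pads) lies 19 mm behind it; y points along the fingers, x is the direction in which the jaws open and shut, and the axes are right-handed (so a half turn about y gives the same grasp; the last joint's range is limited). The gripper opens to 85 mm and grips with 20 to 120 N. Pads are 22 mm wide; open, the fingers measure 114 mm over their backs; the gripper's body (76 mm by 85 mm) begins 54 mm behind the grasp point. The pads swing forward as they close: fully open they stand 13 mm farther back than shut.
Start: joints at [1.237, 0.264, 1.604, -0, 1.274, -0.037], TCP at [0.197, 0.645, 0.231] pointing down, gripper open.
Joint ranges: [-2.63, 2.63], [-0.94, 2.18], [0.31, 2.57], [-1.31, 4.45], [0, 2.66], [-2.55, 2.55]. Speed limits (rad/s): [2.57, 2.57, 3.14, 3.14, 3.14, 3.14].

### API

Orientations are given as a rotation vector (axis times angle).
In Python, from workcell import bot, cams gives the robot as it stands.
- The arm moves only by the tool play_rows, never from a script. Its argument "motion" is a list of rows, each a list of 2 entries, a list of its own where there are three numbers: the shift along the world's x, y, z normalised to -1 to 1, where 1 is 400 mm, then the turn, a rotation vector about the world's x, y, z normalised to -1 to 1, where 1 is pi/4 rad. In form: [[[tx, ty, tz], [ax, ay, az]], ...]. A call has 1 to 10 rows; each row is the pose to reach, as a shift and turn from the pose commanded when the call began; what a row does not reach only later rows make up. A row lasts 1/8 s, in which the tool goes at most 62.5 mm and 10.7 degrees, less where a joint would pass 70% of its speed; a pose out of reach is approached as far as the arm can. A call with a number of a shift or a turn outside -1 to 1 is refused whole. A call with a gripper value outside its range is refused whole. "gripper" is the closure, from 0 (fully open) to 1 (shut), set as the call begins (left out, the last holds). The fingers move at their own pace and stop on an object; "squeeze" is the grip in N (left out, the last holds). Time passes only in rows, so rows that repeat a pose let the fingers close. It gives the time, the measured TCP pose, the force and the opening at its end, in the units of the state.
- bot.read_state(): the state, without advancing time (a new reading comes with each control period).
- cams.read_camera(name): name is "scene" or "side" or "wrist"; returns (picture, depth): 420x560x3 uint8, red, green, blue; 420x560 float32, m along the optical axis (not along the pixel's ray), 0 where there is no reading.
- cams.calibration(name): a dict with "mtx" (3x3 intrinsics, pixels), "k1" (the pictures are not rectified: a ray, as slopes to the right and down, at radius r is drawn at 1 + k1 r^2 times it, then the intrinsics apply), "R" (3x3) and "t" (3): a world point X has camera coordinates R X + t; the wrist camera has in their place "tool_from_camera" (4x4, takes a point from camera to tool coordinates, whose origin is the TCP and whose axes are the tool frame's). Camera axes: x right, y down, z forward; pixel columns grow to the right and rows downward; lengths in m; the calibration is good to about 2 mm. A picture is of the moment at which its call begins: read the wrist's pose just before it. calibration takes no time and is no camera call.
- bot.finish_job(): hands the job in, once; it reports no verdict.
Trained networks look in the newest picture that a camera, given by its name, has taken for a name from the list of things; names that differ only in an ending like _2 or _b are one class to them, and where a whole thing is asked for, a point or a joint stands for the part that bears it (a point fixed in the world has none). Each returns a list of dicts, best first, with "conf" (0 to 1); they miss things now and then, are a little off and sometimes report something else, mostly with a low value. They report only what shows in the picture. A call takes as long as a camera call. They do not tell look-alikes from the thing itself.
- cams.recognise(camera, label): "xyz" ([x, y, z] in m, in the coordinates of the camera as it stood for that picture, good to about 4 mm: the middle of the surface that is visible of it).
- cams.regions_of(camera, label): "mask" (420x560 bool, what is visible of it).
- cams.mark_of(camera, label): "xyz" ([x, y, z] in m, in the coordinates of the camera as it stood for that picture, good to about 4 mm: a listed point, or the origin of a listed thing).
The state is a dict: "time": time; "q": joint angles; "joint_vel": joint speeds; "joint_torque": joint torques, N m; "tool_pos": TCP position; "tcp_rot": TCP orientation; "wrist_force": force on the tool from outside, world axes, zero at the start; "torque": the same for the moment, N m; "width": opening from 0.0 (shut) to 1.0 (fully open).
Only numpy, scipy, OpenCV 4.12 (cv2) and the standard library are available. Lean on these libraries where they do the work, as an engineer would, in place of code of your own. Each camera call takes 0.05 s, during which the arm holds its last target.

### The job

The gear of the rolling mill is back on its stud, and its E-shaped spring clip lies loose on the gear with its mouth towards the stud. Take the fork tool from the tool board, slide the clip along the gear with it and push it sideways into the stud's groove until it snaps in, then press it on with the fork, firmly but not hard (15 to 20 N), to be sure that it sits on the bottom of the groove. Lay the fork back flat on the tool board; touch the clip with nothing but the fork, do not bear down on the gear, and leave the other things where they are.

Things in the scene. Friction and masses are not known exactly. Their poses are not given: they have to be found in the camera images.
- stud_groove (a point): Where the clip's centre lies when home: on the axis of the upright bright stud in the big gear's middle, in the stud's groove. The groove is 24 mm across at its bottom and 5.5 mm high, from the gear's face (2 mm below this point) to 3.5 mm above it; over it the stud is 30 mm across and ends 12.5 mm above this point. z up, x from the big gear to the pinion; the clip lies on the -x side.
- gear_plate: Fixed gear side of a rolling mill, lying flat: grey cast plate 14 mm thick (from 78 mm behind to 118 mm ahead of the stud along x, 72 mm to either side), big gear 129 mm across, its flat smooth face 40 mm above the bench, and a pinion 82 mm along x (square shaft end 64 mm above the bench). Origin on the stud's axis at bench height, axes as for stud_groove.
- clip_center (a point): Centre of the loose steel E-clip, half-way up: a springy open ring 44 mm across outside (its back angular, three flats 22 mm from the centre), 4 mm thick, with 3 inward teeth (at the back and at each arm's end) that fit the groove; x out of its mouth, z up. It starts flat on the gear, 23 to 34 mm from the stud's axis, mouth to the stud within about 0.35 rad. Its back, within 60 degrees of -x, is stiff: push there.
- clip: The clip, origin at the centre of its underside. Its arm teeth meet the stud when its centre is 14 mm from the axis; the arms spread and the push rises to 6 to 16 N, fades to nothing by about 7 mm, and the clip springs home ahead of the fork; followed up, it then stands hard against the groove's bottom. It counts as seated under 12 N or more (fork on clip); over 36 N bends it.
- fork_grip (a point): Grip point of the fork tool, near its balance point, in the middle of its square wooden handle (26 x 26 mm; from 77 mm behind to 28 mm ahead of this point); 13 mm above the board it lies on. x along the tool to the fork end, z up. Ahead: brass ferrule to 40 mm, then a flat steel shank 12 mm wide. Shank and tines are 4 mm thick, from 2 mm below to 2 mm above the level of this point.
- fork_mouth (a point): Bottom of the fork's mouth, 90 mm ahead of fork_grip on the tool's axis; same axes. Its inner faces rise from here at 50 degrees to either side of x, to 21 mm ahead and 24.5 mm out; side prongs, 49 mm apart inside, run on to 35 mm ahead, their tips turned out (end 43 mm ahead, 65 mm over all). With the flats of the clip's back seated in the mouth, the clip's centre is 28.7 mm ahead of here.
- fork: The fork tool, about 0.13 kg, origin on its underside below the grip point. Of the three tools on the board it is the one with the wide two-pronged fork; they have equal handles and lie side by side, 91 mm apart, in any order, handles towards the robot.
- tool_board: Fixed wooden board 270 x 290 x 8 mm with the three tools; origin at the centre of its underside, x along the tools towards their metal ends, y across them.
- file: Flat file with a wooden handle like the fork's, on the board. Leave it.
- scraper: Scraper with a small square blade and a wooden handle like the fork's, on the board. Leave it.
- washer: Loose steel washer 28 mm across, 5 mm thick, on a corner of the cast plate. Leave it.
- crank: Mill crank lying on the bench: a bar 170 mm long, wooden knob 95 mm high at one end. Leave it.
- pliers: Pliers with black handles, 150 mm long, 12 mm high, on the bench near the robot. Leave them.
- brick: White soldering brick 75 x 150 x 28 mm. Leave it.
- dish: Small green glass dish, 100 mm across, 30 mm high. Leave it.
- mandrel: Tapered steel ring mandrel 300 mm long, lying at the back. Leave it.
Not all that is in view belongs to the job. Leave any turquoise look-alike of the fork alone.

How it is judged:
By the outcome, as a careful person would: the job done as asked, in the order asked, and still so for the second after the job is handed in, with the robot touching nothing.
It also fails if it takes over 61 s, if anything falls off the work surface, if the arm or the gripper's body presses on something with over 40 N, if the wrist force passes 120 N, or if a joint passes its speed limit or range.

## Working session

There is one attempt and no reset: what is moved stays moved. The work goes in short steps, Python scripts to look and compute and a tool call to move; the robot and the scene stay as the last step left them, time stands still between calls to the robot, and variables do not carry over. Pictures are saved under pics/ and viewed, and the job is handed in when it is done.

Besides the shell and the picture viewer there is one more tool, called after "Emit:" as name(argument=value, ...) on one line, values as JSON. play_rows: Moves the arm, as the interface text tells. Its arguments: {"type":"object","properties":{"motion":{"type":"array","items":{"type":"array"}},"gripper":{"type":"number"},"squeeze":{"type":"number"}},"required":["motion"]}

```bash
ls; mkdir -p pics; python3 - <<'E'
from workcell import bot, cams
import cv2,numpy as np
s=bot.read_state(); print(s)
for n in ["scene","side","wrist"]:
    p,d=cams.read_camera(n); cv2.imwrite(f"pics/{n}0.png",p[:,:,::-1]); np.save(f"{n}0.npy",d)
    c=cams.calibration(n); print(n,c)
E
```

```text
pics
{'time': 0.0, 'q': array([ 1.23710938e+00,  2.64727497e-01,  1.60538901e+00, -4.81370672e-05,
        1.27366163e+00, -3.69187816e-02]), 'joint_vel': array([ 1.62689760e-05,  6.33281006e-04, -2.09238093e-05,  6.08142258e-05,
        6.87082429e-04, -5.18491607e-05]), 'joint_torque': array([-1.21344932e-03, -5.15108049e+01, -3.67312753e+01,  1.35652235e-04,
        1.28166599e-02, -1.26613438e-05]), 'tool_pos': array([0.19718252, 0.64479869, 0.22997118]), 'tcp_rot': array([-1.33640046, -0.98657635,  0.98952929]), 'wrist_force': array([-0.12498661,  0.46386825,  0.8897578 ]), 'torque': array([ 0.04649905,  0.00936257, -0.00282902]), 'width': 1.000020262999035}
scene {'mtx': array([[420.96581316,   0.        , 280.2438223 ],
       [  0.        , 420.96581316, 212.82072352],
       [  0.        ,   0.        ,   1.        ]]), 'k1': 0.029043455166925043, 'R': array([[-0.41963597,  0.90769007, -0.00209395],
       [ 0.63354975,  0.29124405, -0.71679259],
       [-0.65001567, -0.30211858, -0.6972833 ]]), 't': array([ 0.22061874, -0.29470126,  1.39859852])}
side {'mtx': array([[529.64
[... 231 characters left out ...]
0.19226612, -0.48310107, -0.85419383],
       [ 0.35509646,  0.7772019 , -0.51948407]]), 't': array([-0.4914214 ,  0.13800621,  1.1715769 ])}
wrist {'mtx': array([[312.18403135,   0.        , 280.83783122],
       [  0.        , 312.18403135, 205.98910928],
       [  0.        ,   0.        ,   1.        ]]), 'k1': -0.06352657616910196, 'tool_from_camera': array([[ 9.99999144e-01,  1.04420306e-04,  1.30440097e-03,
         1.08814426e-04],
       [-1.21661523e-03, -2.92888203e-01,  9.56145920e-01,
        -1.42485101e-01],
       [ 4.81884706e-04, -9.56146688e-01, -2.92887825e-01,
         7.65875649e-02],
       [ 0.00000000e+00,  0.00000000e+00,  0.00000000e+00,
         1.00000000e+00]])}
```

View pics/scene0.png

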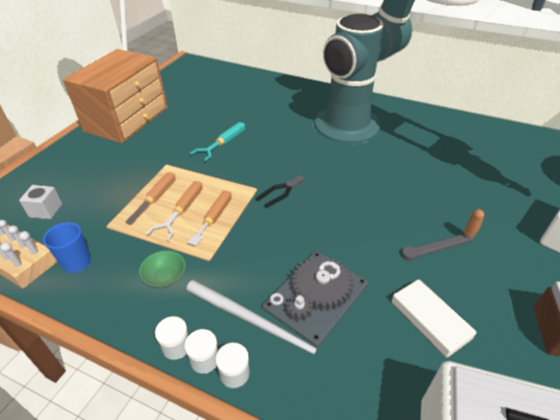

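View pics/side0.png

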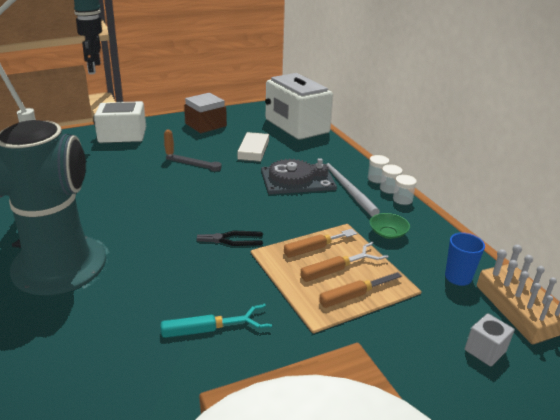

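View pics/wrist0.png

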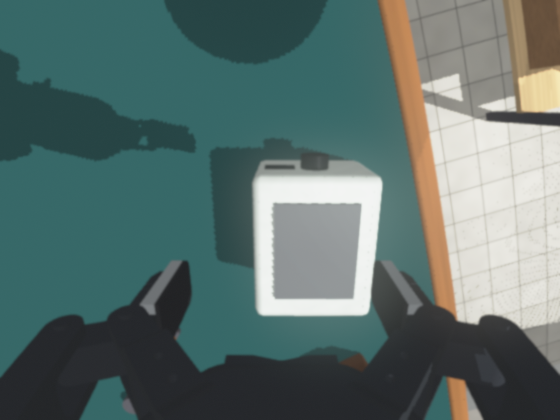

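The scene picture shows the gear plate at about (315,290), with the clip near (330,270). The tool board is at (185,210), the fork is the middle tool with its tines at (165,225), and the turquoise look-alike lies apart at (225,140).

```bash
cat > h.py <<'E'
from workcell import bot, cams
import numpy as np, cv2
from scipy.spatial.transform import Rotation as Ro
def w(n,x,s=None):
    c=cams.calibration(n); x=np.asarray(x,float)
    if n!="wrist": return (x-c["t"])@c["R"]
    T=c["tool_from_camera"]; s=s or bot.read_state()
    p=x@T[:3,:3].T+T[:3,3]
    return p@Ro.from_rotvec(s["tcp_rot"]).as_matrix().T+s["tool_pos"]
def proj(n,X,s=None):
    c=cams.calibration(n);X=np.atleast_2d(X)
    if n!="wrist": P=X@c["R"].T+c["t"]
    else:
        s=s or bot.read_state();T=c["tool_from_camera"]
        P=(X-s["tool_pos"])@Ro.from_rotvec(s["tcp_rot"]).as_matrix(); P=(P-T[:3,3])@T[:3,:3]
    u=P[:,:2]/P[:,2:]; r=(u**2).sum(1,keepdims=True); u=u*(1+c["k1"]*r)
    return u*c["mtx"][0,0]+c["mtx"][:2,2]
def unproj(n,px,z=None,depth=None,s=None):
    """pixels -> world, on plane z or by depth"""
    c=cams.calibration(n);px=np.atleast_2d(px).astype(float)
    u0=(px-c["mtx"][:2,2])/c["mtx"][0,0];u=u0.copy()
    for _ in range(8): u=u0/(1+c["k1"]*(u**2).sum(1,keepdims=True))
    ray=np.c_[u,np.ones(len(u))]
    if depth is not None: return w(n,ray*np.asarray(depth)[:,None],s)
    o=w(n,np.zeros(3),s); d=w(n,ray,s)-o
    return o+d*((z-o[2])/d[:,2])[:,None]
E
python3 - <<'E'
from h import *
for n in ["scene","side"]:
    for l in ["stud_groove","gear_plate","clip_center","fork_grip","fork_mouth","tool_board","file","scraper","washer","pliers","crank"]:
        r=cams.mark_of(n,l)
        print(n,l,[(np.round(w(n,k["xyz"]),4).tolist(),round(k["conf"],2)) for k in r[:3]])
print(bot.read_state()["time"])
s=bot.read_state();print(Ro.from_rotvec(s["tcp_rot"]).as_matrix().round(3))
E
```

```text
scene stud_groove [([0.6594, 0.1577, 0.0412], 0.62)]
scene gear_plate [([0.662, 0.1627, -0.0005], 0.91)]
scene clip_center [([0.6331, 0.1674, 0.0457], 0.57)]
scene fork_grip [([0.2471, -0.3173, 0.0118], 0.82)]
scene fork_mouth [([0.6528, -0.2474, 0.0241], 0.9), ([0.3351, -0.3345, 0.0127], 0.8), ([0.422, 0.3755, 0.0013], 0.75)]
scene tool_board [([0.5613, -0.255, 0.0012], 0.55)]
scene file [([0.564, -0.3444, 0.0107], 0.83)]
scene scraper [([0.5659, -0.1658, 0.0071], 0.74), ([0.73, 0.088, 0.014], 0.58)]
scene washer [([0.7325, 0.0851, 0.0146], 0.65)]
scene pliers [([0.3883, -0.0496, 0.0036], 0.85), ([0.6322, 0.1678, 0.0437], 0.56)]
scene crank [([0.4238, 0.3745, 0.0024], 0.83)]
side stud_groove [([0.6486, 0.1632, 0.0426], 0.66), ([0.7673, -0.173, -0.0011], 0.19)]
side gear_plate [([0.6542, 0.1641, -0.0016], 0.76)]
side clip_center [([0.6334, 0.1629, 0.0373], 0.56)]
side fork_grip [([0.5613, -0.2534, 0.0185], 0.84), ([0.2394, -0.3147, 0.0116], 0.83), ([0.6531, 0.1636, -0.0016], 0.6)]
side fork_mouth [([0.3301, -0.3314, 0.0133], 0.91), ([0.6511, -0.2467, 0.0144], 0.76), ([0.5704, -0.1611, 0.0024], 0.17)]
side tool_board [([0.5576, -0.2549, 0.0012], 0.78)]
side file [([0.5594, -0.3458, 0.0073], 0.94)]
side scraper [([0.5666, -0.1611, 0.0053], 0.96)]
side washer [([0.6555, 0.1616, -0.0024], 0.74), ([0.6491, 0.1619, 0.0447], 0.51), ([0.7324, 0.0841, 0.0118], 0.39)]
side pliers [([0.379, -0.0457, -0.0014], 0.67), ([0.7915, 0.0489, -0.0023], 0.58), ([0.6513, 0.1611, 0.0438], 0.19)]
side crank [([0.4206, 0.3723, 0.0003], 0.89)]
1.25
[[ 0.292  0.    -0.956]
 [ 0.956  0.     0.292]
 [ 0.    -1.     0.   ]]
```

```bash
python3 - <<'E'
from h import *
p=cv2.imread("pics/scene0.png")
c=p[240:350,250:380]; cv2.imwrite("pics/crop1.png",cv2.resize(c,None,fx=5.5,fy=5.5,interpolation=cv2.INTER_CUBIC))
print(unproj("scene",[[301,299]],0.064), unproj("scene",[[322,278]],0.054))
print(proj("scene",[[.655,.16,.042],[.633,.166,.042]]))
E
```

```text
[[0.73926383 0.14388935 0.064     ]] [[0.66670481 0.16124211 0.054     ]]
[[323.03031607 277.19727139]
 [329.25380636 270.65026569]]
```

View pics/crop1.png

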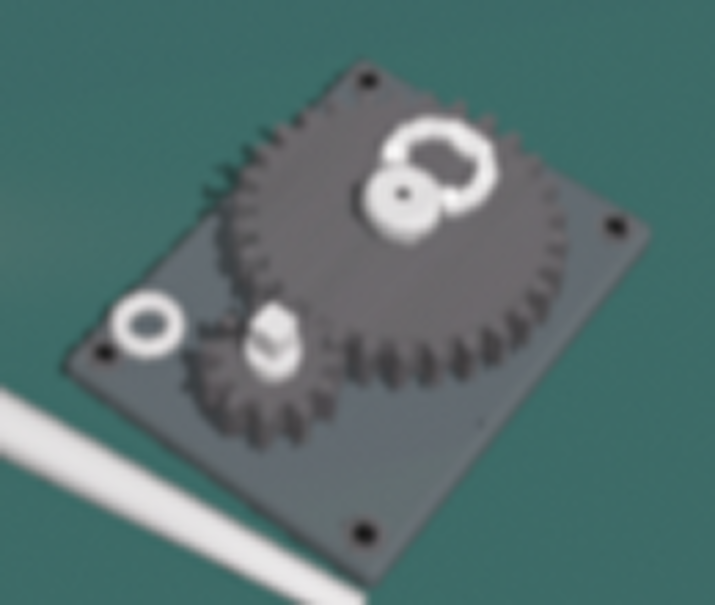

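Emit:
play_rows(motion=[[[0.06,-0.06,0],[0,0,-0.2]],[[0.12,-0.12,0],[0,0,-0.4]],[[0.18,-0.18,0],[0,0,-0.6]],[[0.24,-0.25,0],[0,0,-0.8]],[[0.29,-0.3,0],[0,0,-0.98]]], gripper=0)

```text
time: 1.88
tool_pos: [0.3142, 0.5243, 0.2314]
tcp_rot: [-1.535, -0.391, 0.391]
wrist_force: [-0.0, 0.9, -0.8]
width: 1.002
```

Emit:
play_rows(motion=[[[0.06,-0.06,0],[0,0,-0.2]],[[0.12,-0.12,0],[0,0,-0.4]],[[0.18,-0.18,0],[0,0,-0.6]],[[0.24,-0.25,0],[0,0,-0.8]],[[0.29,-0.3,0],[0,0,-0.98]]])

```text
time: 2.5
tool_pos: [0.4303, 0.4043, 0.2314]
tcp_rot: [-1.56, 0.212, -0.213]
wrist_force: [-0.5, -0.5, -0.4]
width: 1.005
```

Emit:
play_rows(motion=[[[0.06,-0.06,-0.02],[0,0,-0.2]],[[0.12,-0.12,-0.05],[0,0,-0.4]],[[0.18,-0.18,-0.07],[0,0,-0.6]],[[0.24,-0.25,-0.09],[0,0,-0.8]],[[0.29,-0.3,-0.1],[0,0,-0.98]]])

```text
time: 3.12
tool_pos: [0.546, 0.2841, 0.1908]
tcp_rot: [-1.415, 0.811, -0.81]
wrist_force: [-0.5, 0.4, -0.4]
width: 0.999
```

Emit:
play_rows(motion=[[[0.06,-0.06,-0.02],[0,0,-0.2]],[[0.12,-0.12,-0.04],[0,0,-0.4]],[[0.18,-0.18,-0.05],[0,0,-0.6]],[[0.24,-0.25,-0.06],[0,0,-0.8]],[[0.28,-0.31,-0.07],[0,0,-0.98]]])

```text
time: 3.75
tool_pos: [0.6585, 0.1603, 0.1632]
tcp_rot: [-1.086, 1.383, -1.383]
wrist_force: [-0.5, 0.2, 0.8]
width: 1.004
```

```bash
python3 - <<'E'
from h import *
s=bot.read_state(); p,d=cams.read_camera("wrist"); cv2.imwrite("pics/w1.png",p[:,:,::-1]); np.save("w1.npy",d)
import pickle; pickle.dump(s,open("w1.pkl","wb"))
for l in ["stud_groove","clip_center","washer"]:
    print(l,[(w("wrist",k["xyz"],s).round(4).tolist(),round(k["conf"],2)) for k in cams.mark_of("wrist",l)[:3]])
print(s["q"])
E
```

```text
stud_groove [([0.6572, 0.1603, 0.0432], 0.9)]
clip_center [([0.6225, 0.165, 0.046], 0.97)]
washer [([0.721, 0.0882, 0.0155], 0.59)]
[ 2.02165377e-01  3.15261333e-01  1.66695686e+00 -1.29287661e-04
  1.15897386e+00  2.01219498e+00]
```

View pics/w1.png

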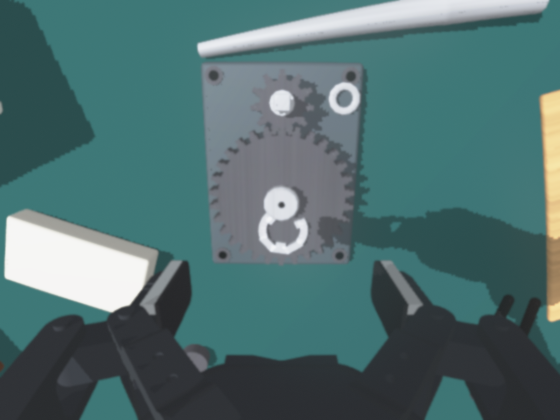

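The wrist picture shows the stud top at (281,205), the pinion shaft at (282,103) and the clip centred near (282,232), mouth up towards the stud. The plate's screw holes are at (213,75), (351,76), (222,255) and (340,255).

```bash
python3 - <<'E'
from h import *
import pickle; s=pickle.load(open("w1.pkl","rb"))
st=unproj("wrist",[[281.5,204.5]],.0545,s=s)[0]; pi=unproj("wrist",[[282,103]],.064,s=s)[0]
print("stud",st,"pin",pi, np.arctan2(*(pi-st)[1::-1]), np.linalg.norm((pi-st)[:2]))
H=unproj("wrist",[[213,75],[351,76],[222,255],[340,255]],.014,s=s);print(H)
for a,b in((2,0),(3,1)): print(np.arctan2(*(H[a if 0 else b]-H[a])[1::-1]))
print("lat",[np.arctan2(*(H[a]-H[b])[1::-1])-np.pi/2 for a,b in((0,1),(2,3))])
m=max(cams.regions_of("wrist","clip"),key=lambda k:k["conf"]);M=m["mask"]
ys,xs=np.nonzero(M);print(m["conf"],M.sum(),xs.min(),xs.max(),ys.min(),ys.max())
p=cv2.imread("pics/w1.png");c=p[180:280,220:350].copy()
o=c.copy();o[M[180:280,220:350]]=(0,0,255)
cv2.imwrite("pics/w1c.png",cv2.resize(np.vstack([c,o])[:,:],None,fx=3.8,fy=3,interpolation=cv2.INTER_CUBIC)[:600])
# rectified overhead at z=.044
g=np.stack(np.meshgrid(np.linspace(-.06,.06,600),np.linspace(-.06,.06,600)),-1).reshape(-1,2)
X=np.c_[g[:,0]+.63,.16-g[:,1]*1,np.full(len(g),.044)]
px=proj("wrist",X,s).astype(np.float32).reshape(600,600,2)
cv2.imwrite("pics/w1r.png",cv2.remap(p,px[...,0],px[...,1],cv2.INTER_CUBIC))
E
```

```text
stud [0.65584428 0.16093546 0.0545    ] pin [0.73481668 0.14139306 0.064     ] -0.24258539259666342 0.08135444246811242
[[0.77348176 0.19418999 0.014     ]
 [0.74404987 0.07672614 0.014     ]
 [0.60553183 0.23627594 0.014     ]
 [0.57683344 0.11801026 0.014     ]]
-0.24553036891382127
-0.24204975632896522
lat [np.float64(-0.2455068145511181), np.float64(-0.23805891472924534)]
0.69 857 258 306 213 252
```

View pics/w1r.png

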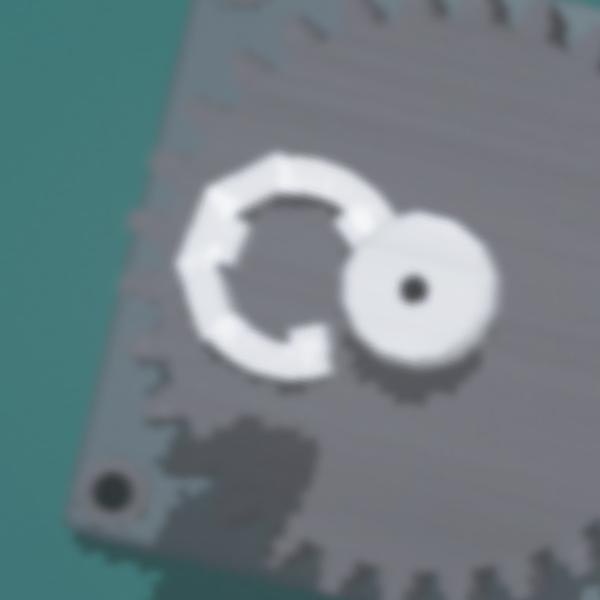

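The stud is at (0.656,0.161), gear x is at -0.243 rad, and the clip centre is at about (0.628,0.167), some 28 mm from the stud. The clip is almost on the gear's -x line. Next is the fork.

Emit:
play_rows(motion=[[[-0.03,-0.14,0],[0,0,0.06]],[[-0.07,-0.29,0],[0,0,0.12]],[[-0.1,-0.44,0],[0,0,0.18]],[[-0.14,-0.59,0],[0,0,0.24]],[[-0.17,-0.74,0],[0,0,0.3]],[[-0.21,-0.88,0],[0,0,0.36]],[[-0.24,-1,0],[0,0,0.4]],[[-0.24,-1,0],[0,0,0.4]]])

```text
time: 5.0
tool_pos: [0.5607, -0.2406, 0.1638]
tcp_rot: [-1.245, 1.151, -1.152]
wrist_force: [-0.3, 1.1, 0.4]
width: 1.002
```

```bash
python3 - <<'E'
from h import *
s=bot.read_state(); p,d=cams.read_camera("wrist"); cv2.imwrite("pics/w2.png",p[:,:,::-1])
import pickle; pickle.dump(s,open("w2.pkl","wb"))
for l in ["fork_grip","fork_mouth"]:
    print(l,[(w("wrist",k["xyz"],s).round(4).tolist(),round(k["conf"],2)) for k in cams.mark_of("wrist",l)[:3]])
print(s["tool_pos"],s["q"],s["time"])
R=Ro.from_rotvec(s["tcp_rot"]).as_matrix();print(np.arctan2(R[1,2],R[0,2]))
E
```

```text
fork_grip []
fork_mouth [([0.6519, -0.2524, 0.0221], 0.91)]
[ 0.56074225 -0.24057169  0.16382645] [-4.45864519e-01  1.92322659e-01  1.81925627e+00 -4.44054346e-04
  1.12909557e+00  1.04709515e+00] 5.0
0.0780265390013158
```

View pics/w2.png

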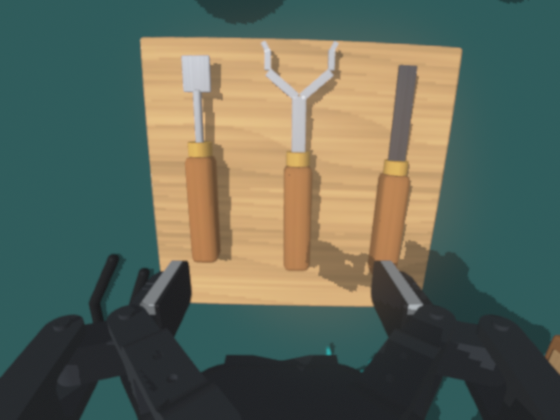

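The fork lies in the middle. Its mouth bottom is at (299,97), its ferrule front at (298,152), and its handle spans rows 165 to 270 at column 298.

```bash
python3 - <<'E'
from h import *
import pickle; s=pickle.load(open("w2.pkl","rb"))
p=cv2.imread("pics/w2.png");
cv2.imwrite("pics/w2c.png",cv2.resize(p[30:290,250:350],None,fx=5,fy=2.3,interpolation=cv2.INTER_CUBIC))
hsv=cv2.cvtColor(p,cv2.COLOR_BGR2HSV)
for r in (110,125,140,175,190,205,220,235,250):
    row=hsv[r,270:330].astype(int)
    print(r,' '.join(f"{a[1]}" for a in row))
E
```

```text
110 108 108 107 107 107 108 107 107 107 108 108 108 108 108 108 108 106 107 106 105 98 69 29 4 5 5 5 5 5 5 5 5 5 5 3 16 48 81 95 97 98 101 105 106 106 106 107 107 107 107 106 106 106 106 106 107 107 108 106 107
125 104 104 103 103 103 103 103 103 103 103 102 103 103 104 104 103 102 102 104 102 94 68 28 4 4 4 5 5 4 5 4 4 4 4 6 33 71 95 99 99 101 101 103 106 106 104 105 104 105 104 105 105 105 104 104 104 105 105 105 106
140 107 108 109 107 106 105 106 105 104 104 104 105 105 104 104 104 105 104 104 102 91 60 20 3 4 4 5 4 5 5 5 5 5 4 7 37 80 99 102 103 105 108 107 105 104 104 104 104 104 104 105 105 105 105 105 105 106 105 105 105
175 110 109 109 109 108 108 108 109 109 109 109 109 111 117 126 135 137 137 137 135 138 139 138 139 138 138 138 136 136 136 137 137 138 138 137 138 137 136 135 131 128 122 114 107 106 105 105 106 105 108 108 108 109 110 110 109 109 109 109 109
190 107 106 106 106 107 107 106 107 107 107 106 106 109 116 126 135 138 139 138 139 139 139 139 140 139 140 140 140 139 139 138 138 139 139 137 137 136 136 133 132 127 120 111 108 108 106 108 108 106 109 110 109 107 107
[... 300 characters left out ...]
 109 109 111 110 110 113 119 129 137 139 139 138 139 139 139 139 138 139 140 140 140 139 139 138 140 138 138 138 139 137 136 135 132 126 113 108 108 109 107 108 109 110 110 108 108 108 108 108 108 108 108 107 107
235 109 111 110 111 110 111 110 110 109 110 109 111 112 118 128 136 138 139 139 138 139 138 140 139 138 139 140 139 138 138 139 139 138 138 138 136 136 134 133 128 120 110 107 107 107 107 108 108 107 110 111 110 111 111 110 111 110 110 111 110
250 109 109 109 109 109 109 109 110 109 109 109 110 112 118 129 136 139 139 138 139 138 139 138 139 138 138 138 140 139 138 139 138 139 138 138 136 135 132 128 120 110 109 107 105 106 106 106 106 106 105 106 107 107 107 107 106 107 106 106 106
```

View pics/w2c.png

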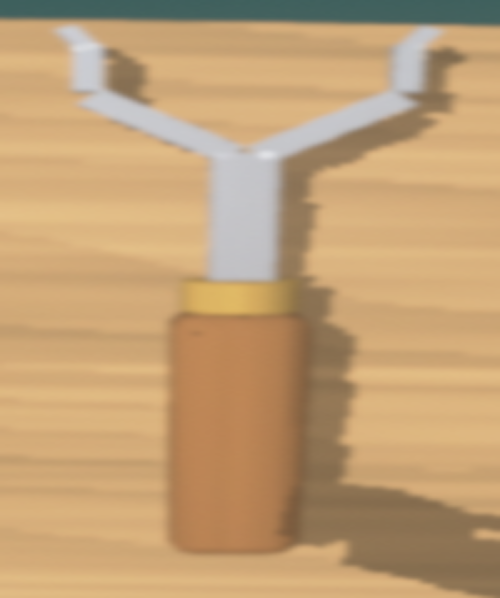

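```bash
python3 - <<'E'
from h import *
import pickle; s=pickle.load(open("w2.pkl","rb"))
m=unproj("wrist",[[299,95.5]],.023,s=s)[0]
sh=unproj("wrist",[[298.8,110],[298.6,125],[298.5,140]],.023,s=s)
fe=unproj("wrist",[[298,152]],.0315,s=s)[0]
re=unproj("wrist",[[297,269]],.034,s=s)[0]
hs=unproj("wrist",[[298,165]],.034,s=s)[0]
print(m,sh,fe,hs,re)
yaw=np.arctan2(*(m-re)[1::-1]);print("yaw",yaw,"L",np.linalg.norm((m-re)[:2]),"exp .167")
u=np.array([np.cos(yaw),np.sin(yaw)])
print("grip from mouth",m[:2]-.09*u,"from rear",re[:2]+.077*u)
G=(m[:2]-.09*u+re[:2]+.077*u)/2
sh=(np.r_[G,.014]);d=G-s["tool_pos"][:2]
R=Ro.from_rotvec(s["tcp_rot"]).as_matrix();ty=np.arctan2(R[1,2],R[0,2])
print(G,"shift",d,d/.4,"turn",(yaw-ty)/(np.pi/4))
print(R.round(4))
E
```

```text
[ 0.64773635 -0.24847421  0.023     ] [[ 0.63566122 -0.24942604  0.023     ]
 [ 0.62290267 -0.25044239  0.023     ]
 [ 0.6098577  -0.2515759   0.023     ]] [ 0.60020505 -0.25158472  0.0315    ] [ 0.58918055 -0.25248874  0.034     ] [ 0.48757066 -0.2611813   0.034     ]
yaw 0.07917130585659961 L 0.16066897224132654 exp .167
grip from mouth [ 0.55801827 -0.25559219] from rear [ 0.56432946 -0.25509148]
[ 0.56117386 -0.25534183] shift [ 0.00043162 -0.01477014] [ 0.00107904 -0.03692535] turn 0.001457562429649459
[[ 7.79e-02  7.00e-04  9.97e-01]
 [-9.97e-01 -8.00e-04  7.79e-02]
 [ 8.00e-04 -1.00e+00  6.00e-04]]
```

Emit:
play_rows(motion=[[[0.001,-0.037,-0.1],[0,0,0]],[[0.001,-0.037,-0.2],[0,0,0]],[[0.001,-0.037,-0.28],[0,0,0]],[[0.001,-0.037,-0.34],[0,0,0]],[[0.001,-0.037,-0.38],[0,0,0]],[[0.001,-0.037,-0.38],[0,0,0]]])

```text
time: 5.9
tool_pos: [0.5612, -0.2516, 0.01]
tcp_rot: [-1.248, 1.151, -1.146]
wrist_force: [0.4, 0.4, 0.4]
width: 0.998
```

Emit:
play_rows(motion=[[[0,0,0],[0,0,0]],[[0,0,0],[0,0,0]],[[0,0,0],[0,0,0]],[[0,0,0],[0,0,0]],[[0,0,0],[0,0,0]],[[0,0,0],[0,0,0]]], gripper=1, squeeze=90)

```text
time: 6.65
tool_pos: [0.5628, -0.254, 0.0126]
tcp_rot: [-1.245, 1.148, -1.152]
wrist_force: [-0.8, 0.2, 5.5]
width: 0.285
```

```bash
python3 - <<'E'
from h import *
s=bot.read_state(); p,d=cams.read_camera("wrist"); cv2.imwrite("pics/w3.png",p[:,:,::-1])
s=bot.read_state(); print({k:np.round(v,4) for k,v in s.items()})
E
```

```text
{'time': np.float64(6.7), 'q': array([-4.6420e-01,  3.7220e-01,  1.9046e+00, -1.0000e-04,  8.6250e-01,
        1.0266e+00]), 'joint_vel': array([ 0.002 , -0.0005, -0.    , -0.0005,  0.0008,  0.0006]), 'joint_torque': array([ 1.51300e-01, -4.62649e+01, -2.70356e+01,  7.14000e-02,
       -1.76200e-01, -3.80000e-03]), 'tool_pos': array([ 0.5628, -0.2539,  0.0126]), 'tcp_rot': array([-1.2454,  1.1482, -1.1517]), 'wrist_force': array([-1.62  , -1.0912,  6.6353]), 'torque': array([ 0.0268,  0.086 , -0.0028]), 'width': np.float64(0.2818)}
```

View pics/w3.png

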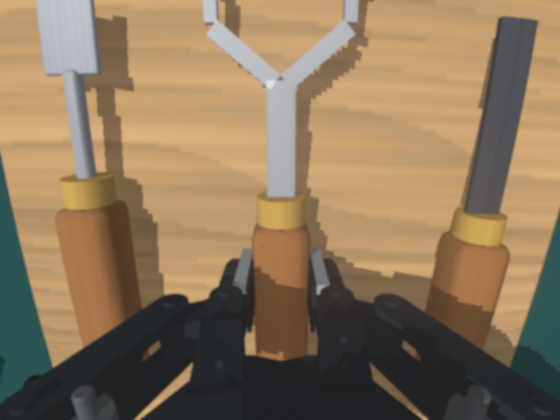

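The fork is gripped centrally, with its mouth at (281,82). I'll lift it.

Emit:
play_rows(motion=[[[0,0,0.03],[0,0,0]],[[0,0,0.1],[0,0,0]],[[0,0,0.2],[0,0,0]],[[0,0,0.3],[0,0,0]],[[0,0,0.3],[0,0,0]],[[0,0,0.3],[0,0,0]]])

```text
time: 7.45
tool_pos: [0.561, -0.2529, 0.1304]
tcp_rot: [-1.246, 1.151, -1.149]
wrist_force: [-1.1, -0.3, -1.5]
width: 0.288
```

```bash
python3 - <<'E'
from h import *
import pickle
s=bot.read_state(); p,d=cams.read_camera("wrist"); cv2.imwrite("pics/w4.png",p[:,:,::-1]); np.save("w4.npy",d); pickle.dump(s,open("w4.pkl","wb"))
print(s["tool_pos"],s["wrist_force"],s["torque"],s["width"],s["time"])
for y,x in [(100,281),(130,281),(160,281),(190,281)]: 
    print((y,x),d[y,x], unproj("wrist",[[x,y]],depth=[d[y,x]],s=s)-s["tool_pos"])
E
```

```text
[ 0.56098545 -0.25292817  0.13044133] [-1.11635955 -0.2956026  -1.49777097] [0.0077081  0.07875375 0.03249956] 0.28756699467037217 7.45
(100, 281) 0.0 [[0.07337379 0.00648135 0.14238469]]
(130, 281) 0.12834592 [[0.06543269 0.00607351 0.01050259]]
(160, 281) 0.13152036 [[0.05311079 0.00507538 0.01100178]]
(190, 281) 0.13734049 [[0.03962101 0.00398693 0.00909388]]
```

View pics/w4.png

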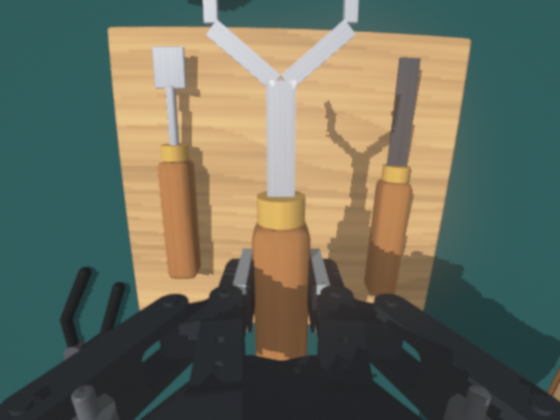

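```bash
python3 - <<'E'
from h import *
import pickle
s=pickle.load(open("w4.pkl","rb"))
z=s["tool_pos"][2]+.0104
R=Ro.from_rotvec(s["tcp_rot"]).as_matrix()
P=unproj("wrist",[[281.5,81],[281.2,100],[281.3,190],[209,30],[354,29]],z,s=s)
print(((P-s["tool_pos"])@R).round(4), np.arctan2(R[1,2],R[0,2]), "hdg shank",np.arctan2(*(P[1]-P[2])[1::-1]))
print(unproj("scene",[[408,252],[478,235],[470,238]],.005))
print(R.round(3))
E
```

```text
[[-0.0006 -0.0105  0.0848]
 [-0.0008 -0.0105  0.0776]
 [-0.0007 -0.0105  0.0401]
 [-0.0286 -0.0105  0.1038]
 [ 0.0272 -0.0106  0.1041]] 0.08013471064345139 hdg shank 0.08209379198381642
[[0.47488462 0.30770054 0.005     ]
 [0.34954381 0.44933503 0.005     ]
 [0.3679187  0.43311945 0.005     ]]
[[ 0.08  -0.001  0.997]
 [-0.997  0.001  0.08 ]
 [-0.001 -1.    -0.001]]
```

Emit:
play_rows(motion=[[[-0.02,0.12,0],[0,0,-0.05]],[[-0.05,0.26,0],[0,0,-0.1]],[[-0.08,0.41,0],[0,0,-0.17]],[[-0.11,0.56,0],[0,0,-0.24]],[[-0.15,0.71,0],[0,0,-0.3]],[[-0.18,0.86,0],[0,0,-0.36]],[[-0.2,0.96,0],[0,0,-0.41]],[[-0.2,1,0],[0,0,-0.41]],[[-0.2,1,0],[0,0,-0.41]]])

```text
time: 8.62
tool_pos: [0.4811, 0.1469, 0.13]
tcp_rot: [-1.089, 1.384, -1.383]
wrist_force: [0.3, -0.5, -1.0]
width: 0.283
```

Emit:
play_rows(motion=[[[-0.027,0.1,-0.03],[0,0,0]],[[-0.027,0.148,-0.08],[0,0,0]],[[-0.027,0.148,-0.14],[0,0,0]],[[-0.027,0.148,-0.18],[0,0,0]],[[-0.027,0.148,-0.18],[0,0,0]],[[-0.027,0.148,-0.18],[0,0,0]]])

```text
time: 9.38
tool_pos: [0.4718, 0.2054, 0.0598]
tcp_rot: [-1.084, 1.385, -1.386]
wrist_force: [-0.2, 0.1, -1.4]
width: 0.278
```

```bash
python3 - <<'E'
from h import *
import pickle
for i in range(3):
    s=bot.read_state(); p,d=cams.read_camera("wrist"); print(s["tool_pos"].round(4),s["wrist_force"].round(2))
cv2.imwrite("pics/w5.png",p[:,:,::-1]); np.save("w5.npy",d); pickle.dump(s,open("w5.pkl","wb"))
R=Ro.from_rotvec(s["tcp_rot"]).as_matrix();print(np.arctan2(R[1,2],R[0,2]),R.round(3),s["q"])
p,d=cams.read_camera("side"); cv2.imwrite("pics/s5.png",cv2.resize(p[120:240,200:360,::-1],None,fx=5,fy=5))
E
```

```text
[0.4718 0.2054 0.0598] [-0.15  0.06 -1.41]
[0.4721 0.2057 0.0602] [ 0.18  0.78 -0.56]
[0.4721 0.2058 0.0604] [ 0.4  -0.1  -1.78]
-0.24245923876004213 [[-0.24   0.002  0.971]
 [-0.971  0.001 -0.24 ]
 [-0.001 -1.     0.002]] [ 3.62817950e-01  1.36007844e-01  2.10091560e+00 -7.66679825e-05
  9.02546065e-01  2.17611993e+00]
```

View pics/w5.png

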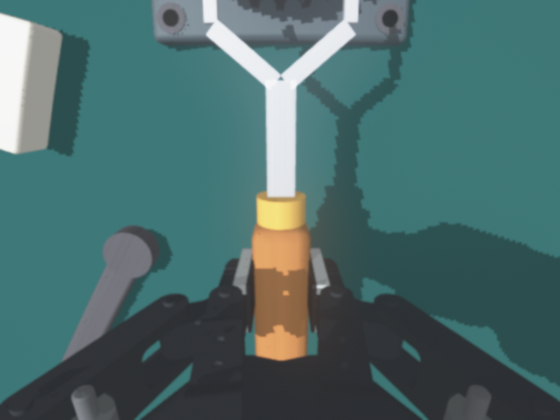

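View pics/s5.png

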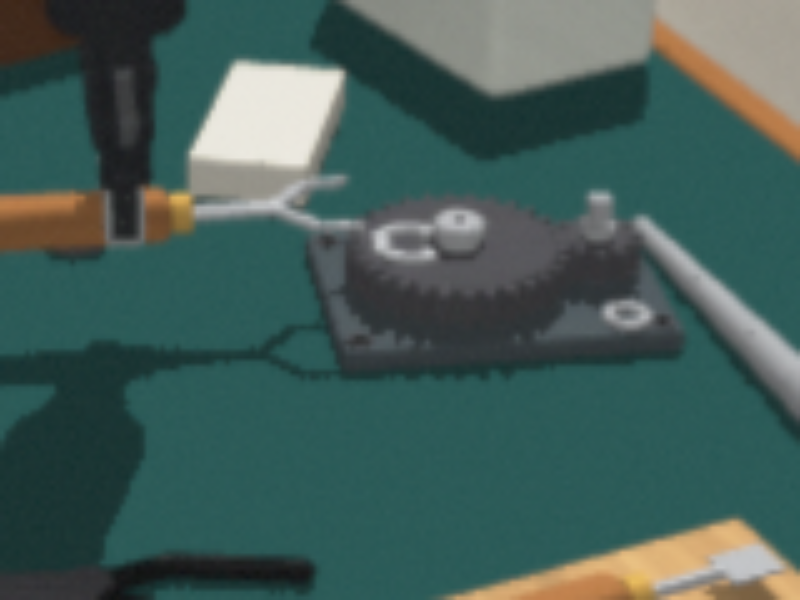

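Emit:
play_rows(motion=[[[0,0,-0.03],[0,0,0]],[[0,0,-0.05],[0,0,0]],[[0,0,-0.061],[0,0,0]],[[0,0,-0.061],[0,0,0]],[[0,0,-0.061],[0,0,0]]])

```text
time: 10.2
tool_pos: [0.4712, 0.206, 0.0349]
tcp_rot: [-1.085, 1.385, -1.385]
wrist_force: [-0.6, 0.0, -1.7]
width: 0.282
```

```bash
python3 - <<'E'
from h import *
for i in range(4):
    s=bot.read_state(); print(s["tool_pos"].round(4),s["wrist_force"].round(2)); cams.recognise("side","fork")if 0 else cams.read_camera("side")
p,d=cams.read_camera("side"); cv2.imwrite("pics/s6.png",cv2.resize(p[140:220,200:360,::-1],None,fx=5,fy=5,interpolation=cv2.INTER_CUBIC))
E
```

```text
[0.4712 0.206  0.0349] [-0.58  0.03 -1.67]
[0.4713 0.206  0.0351] [-0.62 -0.56 -2.02]
[0.4713 0.206  0.0352] [ 0.02  0.12 -1.77]
[0.4713 0.206  0.0352] [ 0.07  0.04 -2.42]
```

View pics/s6.png

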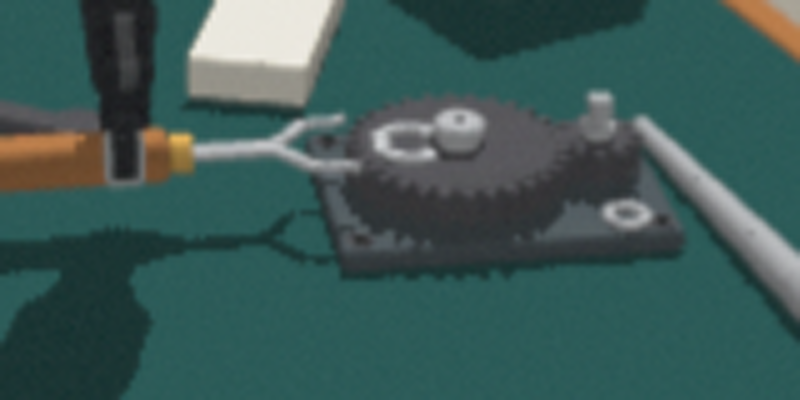

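The fork is level and lined up just above the gear face, so I'll advance it along gear x.

Emit:
play_rows(motion=[[[0.018,-0.0045,0],[0,0,0]],[[0.036,-0.009,0],[0,0,0]],[[0.055,-0.0135,0],[0,0,0]],[[0.073,-0.018,0],[0,0,0]],[[0.085,-0.021,0],[0,0,0]],[[0.085,-0.021,0],[0,0,0]]])

```text
time: 11.2
tool_pos: [0.5055, 0.1974, 0.0349]
tcp_rot: [-1.085, 1.385, -1.385]
wrist_force: [-0.7, -0.7, -1.4]
width: 0.282
```

```bash
python3 - <<'E'
from h import *
for i in range(3):
    s=bot.read_state(); p,d=cams.read_camera("wrist"); print(s["tool_pos"].round(4),s["wrist_force"].round(2))
cv2.imwrite("pics/w7.png",p[:,:,::-1]);np.save("w7.npy",d)
print(d[0:30:5,281],d[20:60:10,245], d[10:60:10,212])
p,d=cams.read_camera("side"); cv2.imwrite("pics/s7.png",cv2.resize(p[140:220,200:360,::-1],None,fx=5,fy=5,interpolation=cv2.INTER_CUBIC))
p,d=cams.read_camera("scene"); cv2.imwrite("pics/c7.png",cv2.resize(p[240:340,260:420,::-1],None,fx=5,fy=5,interpolation=cv2.INTER_CUBIC))
E
```

```text
[0.5055 0.1974 0.0349] [-0.72 -0.73 -1.37]
[0.5051 0.1974 0.0348] [ 0.28  0.18 -2.  ]
[0.5048 0.1974 0.0347] [-0.35 -0.18 -2.22]
[0.11506869 0.11635283 0.11640301 0.11748128 0.11791173 0.11982855] [0.12040088 0.12281864 0.12458968 0.1193408 ] [0.11569946 0.11683753 0.11794157 0.12547679 0.12484757]
```

View pics/w7.png

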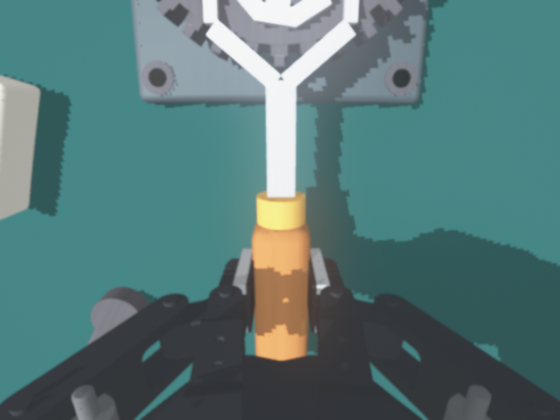

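View pics/s7.png

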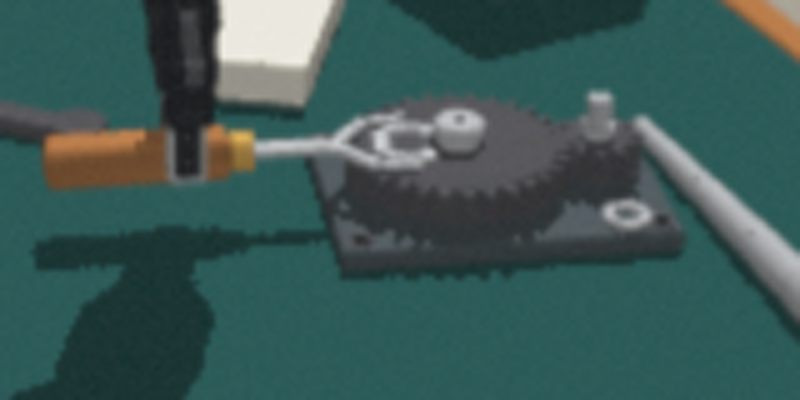

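View pics/c7.png

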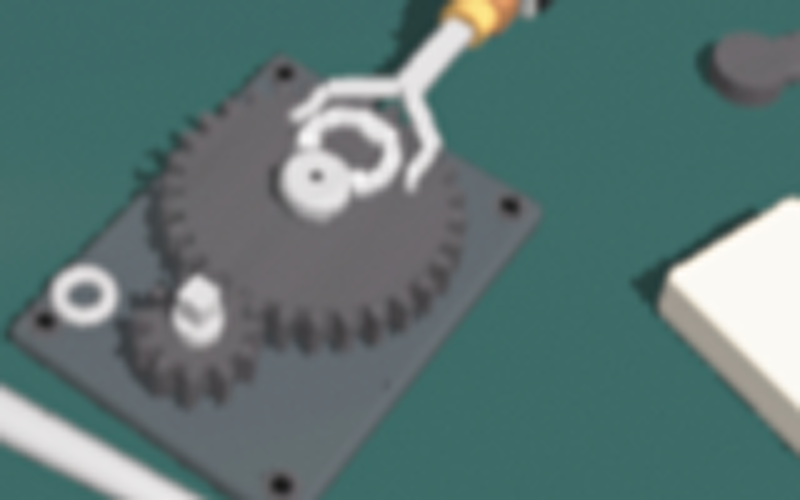

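```bash
python3 - <<'E'
from h import *
d=np.load("w7.npy"); s=bot.read_state()
p=cv2.imread("pics/w7.png"); cv2.imwrite("pics/w7c.png",cv2.resize(p[0:110,190:370],None,fx=4.4,fy=4.4,interpolation=cv2.INTER_CUBIC))
for nm,pts in dict(clip=[(270,17),(280,20),(290,18),(252,6),(315,6)],armL=[(225,38),(245,56),(235,46)],armR=[(335,38),(318,52),(330,44)],prL=[(210,8),(210,16)],prR=[(351,8),(351,16)],shank=[(281,120),(281,150)],gear=[(240,35),(320,35),(280,45),(280,55)]).items():
    print(nm,[(unproj("wrist",[q],depth=[d[q[1],q[0]]],s=s)[0]-[0,0,0]).round(4).tolist() for q in pts])
E
```

```text
clip [[0.6111, 0.176, 0.0432], [0.6091, 0.1725, 0.0432], [0.6086, 0.1686, 0.0442], [0.6164, 0.1817, 0.0437], [0.6107, 0.1582, 0.0433]]
armL [[0.6075, 0.1947, 0.0456], [0.5995, 0.189, 0.0442], [0.6038, 0.1918, 0.0454]]
armR [[0.5977, 0.1531, 0.0437], [0.5942, 0.1607, 0.0435], [0.5957, 0.1558, 0.0454]]
prL [[0.6195, 0.1974, 0.0447], [0.6163, 0.198, 0.046]]
prR [[0.6062, 0.1457, 0.0464], [0.604, 0.1455, 0.0437]]
shank [[0.5722, 0.1811, 0.045], [0.5603, 0.1841, 0.0447]]
gear [[0.6085, 0.1892, 0.0396], [0.6006, 0.1582, 0.041], [0.6009, 0.1745, 0.0397], [0.5973, 0.1754, 0.0395]]
```

View pics/w7c.png

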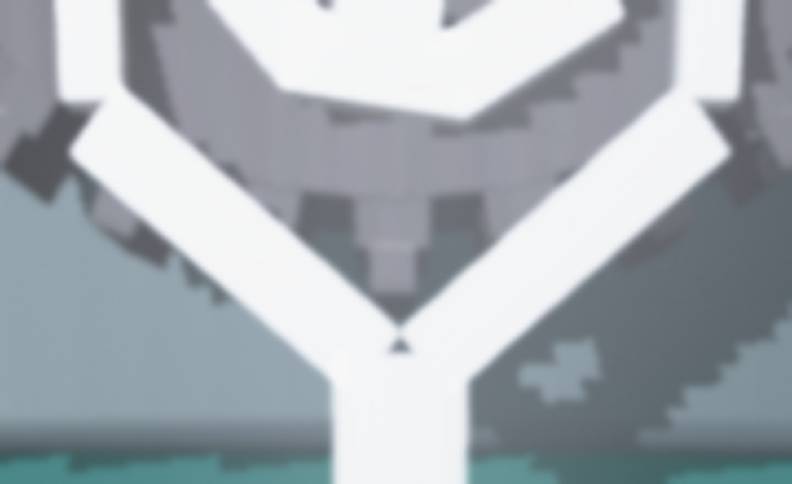

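Emit:
play_rows(motion=[[[0.012,-0.003,0],[0,0,0]],[[0.022,-0.0055,0],[0,0,0]],[[0.032,-0.008,0],[0,0,0]],[[0.041,-0.01,0],[0,0,0]],[[0.0485,-0.012,0],[0,0,0]],[[0.0534,-0.0132,0],[0,0,0]],[[0.0534,-0.0132,0],[0,0,0]]])

```text
time: 12.32
tool_pos: [0.5265, 0.1922, 0.0349]
tcp_rot: [-1.085, 1.385, -1.385]
wrist_force: [-0.4, -0.5, -1.8]
width: 0.288
```

```bash
cat > look.py <<'E'
from h import *
import sys
t=sys.argv[1]
for i in range(3):
    s=bot.read_state(); p,d=cams.read_camera("wrist"); print(s["time"],s["tool_pos"].round(4),s["wrist_force"].round(2),round(s["width"],3))
a=cv2.resize(p[0:110,190:370,::-1],(400,245),interpolation=cv2.INTER_CUBIC)
p,d=cams.read_camera("side"); b=cv2.resize(p[140:205,240:346,::-1],(400,245),interpolation=cv2.INTER_CUBIC)
p,d=cams.read_camera("scene"); c=cv2.resize(p[250:310,280:380,::-1],(400,245),interpolation=cv2.INTER_CUBIC)
cv2.imwrite(f"pics/{t}.png",np.vstack([np.hstack([a,b]),np.hstack([c,c*0])]))
E
python3 look.py L8
```

```text
12.325 [0.5265 0.1922 0.0349] [-0.36 -0.5  -1.78] 0.288
12.375 [0.5264 0.1922 0.0348] [-0.95  0.21 -0.92] 0.278
12.425 [0.5263 0.1922 0.0349] [-0.19 -0.46 -2.62] 0.286
```

View pics/L8.png

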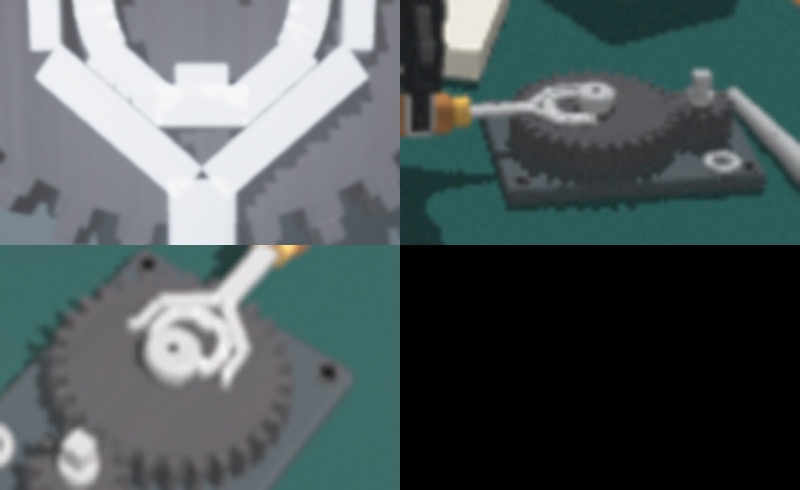

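The clip is seated squarely in the fork's mouth. I'll push on gently.

Emit:
play_rows(motion=[[[0.005,-0.0012,0],[0,0,0]],[[0.01,-0.0024,0],[0,0,0]],[[0.014,-0.0034,0],[0,0,0]],[[0.0175,-0.0043,0],[0,0,0]],[[0.0195,-0.0048,0],[0,0,0]],[[0.0195,-0.0048,0],[0,0,0]]])

```text
time: 13.32
tool_pos: [0.531, 0.1907, 0.0339]
tcp_rot: [-1.09, 1.389, -1.383]
wrist_force: [-7.7, 3.6, 0.8]
width: 0.282
```

```bash
python3 look.py L9
```

```text
13.325 [0.531  0.1907 0.0339] [-7.72  3.64  0.78] 0.282
13.375 [0.531  0.1907 0.0339] [-7.35  3.45  0.42] 0.284
13.425 [0.5311 0.1907 0.0339] [-7.27  3.83  1.45] 0.282
```

View pics/L9.png

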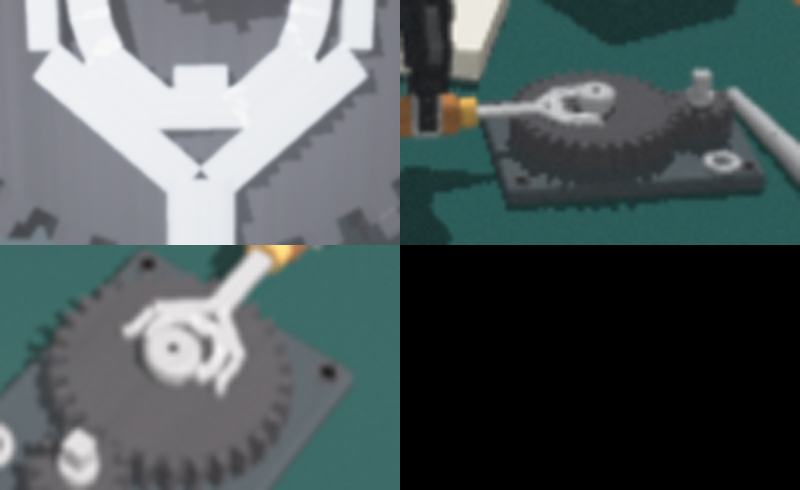

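```bash
python3 - <<'E'
from h import *
s=bot.read_state(); R=Ro.from_rotvec(s["tcp_rot"]).as_matrix(); print(R.round(4), s["torque"],s["wrist_force"])
R0=Ro.from_rotvec([-1.085,1.385,-1.385]).as_matrix(); print(R0.round(4)); print(Ro.from_matrix(R@R0.T).as_rotvec())
p,d=cams.read_camera("wrist"); s=bot.read_state()
for nm,pts in dict(clip=[(276,48),(286,48)],armL=[(222,36),(235,46)],armR=[(335,38),(330,44)],prL=[(209,8),(209,16)],prR=[(351,8),(351,16)],shank=[(281,95),(281,120),(281,150)],gear=[(280,64),(220,60),(340,60)]).items():
    print(nm,[(unproj("wrist",[q],depth=[d[q[1],q[0]]],s=s)[0]).round(4).tolist() for q in pts])
E
```

```text
[[-0.2393 -0.0061  0.9709]
 [-0.9709  0.     -0.2393]
 [ 0.0015 -1.     -0.006 ]] [0.5797521  0.96767459 0.21814249] [-7.86031971  3.65020018  0.13715263]
[[-0.2394  0.      0.9709]
 [-0.9709  0.     -0.2394]
 [-0.     -1.      0.    ]]
[3.50646307e-06 6.14609206e-03 5.00195398e-05]
clip [[0.6258, 0.1697, 0.0429], [0.6249, 0.1659, 0.0427]]
armL [[0.635, 0.1889, 0.0438], [0.6301, 0.1849, 0.0447]]
armR [[0.624, 0.1465, 0.0427], [0.6222, 0.149, 0.0434]]
prL [[0.646, 0.191, 0.0431], [0.6427, 0.1915, 0.0453]]
prR [[0.6328, 0.1388, 0.0444], [0.6302, 0.1391, 0.0438]]
shank [[0.6082, 0.1721, 0.0446], [0.5987, 0.1744, 0.0437], [0.5869, 0.1773, 0.045]]
gear [[0.6201, 0.1695, 0.04], [0.6276, 0.1927, 0.0397], [0.6159, 0.1456, 0.0399]]
```

Emit:
play_rows(motion=[[[0,0,0.0025],[-0.002,-0.0075,0]],[[0.003,-0.0007,0.0025],[-0.002,-0.0075,0]],[[0.0065,-0.0016,0.0025],[-0.002,-0.0075,0]],[[0.01,-0.0025,0.0025],[-0.002,-0.0075,0]],[[0.01,-0.0025,0.0025],[-0.002,-0.0075,0]]])

```text
time: 14.25
tool_pos: [0.5364, 0.1896, 0.0349]
tcp_rot: [-1.084, 1.382, -1.387]
wrist_force: [-0.8, 1.4, -2.1]
width: 0.279
```

```bash
python3 look.py L10; python3 -c "
from h import *
s=bot.read_state();R=Ro.from_rotvec(s['tcp_rot']).as_matrix();print(R[2],np.arctan2(R[1,2],R[0,2]))"
```

```text
14.25 [0.5364 0.1896 0.0349] [-0.77  1.42 -2.08] 0.279
14.3 [0.5375 0.1894 0.0353] [ 0.21  0.13 -0.95] 0.282
14.35 [0.5384 0.1893 0.0358] [ 1.41 -0.66 -2.1 ] 0.286
[-3.69181524e-04 -9.99971684e-01  7.51630611e-03] -0.24197340781823368
```

View pics/L10.png

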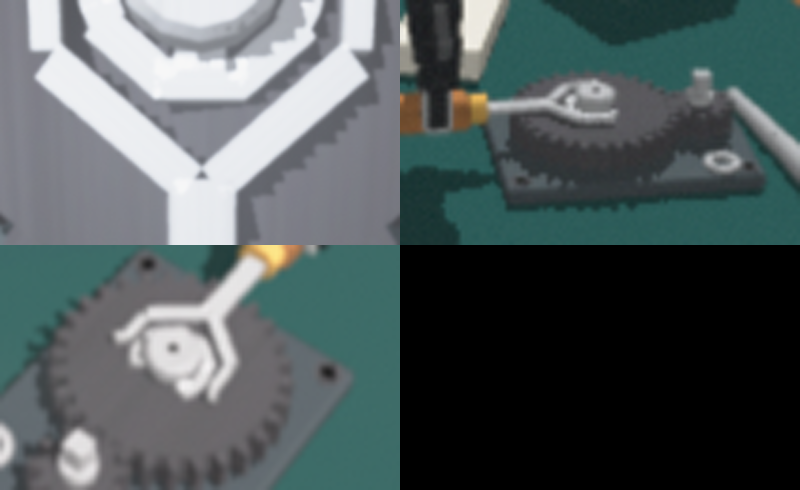

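The clip has snapped into the groove and the fork stands a few millimetres behind it. I'll follow up until it touches.

Emit:
play_rows(motion=[[[0.004,-0.001,-0.0015],[0,0,0]],[[0.008,-0.002,-0.0015],[0,0,0]],[[0.012,-0.003,-0.0015],[0,0,0]],[[0.016,-0.004,-0.0015],[0,0,0]],[[0.016,-0.004,-0.0015],[0,0,0]],[[0.016,-0.004,-0.0015],[0,0,0]]])

```text
time: 15.25
tool_pos: [0.5437, 0.1878, 0.0349]
tcp_rot: [-1.083, 1.381, -1.388]
wrist_force: [-4.4, 1.7, -1.1]
width: 0.28
```

```bash
python3 look.py L11; python3 -c "
from h import *
s=bot.read_state();R=Ro.from_rotvec(s['tcp_rot']).as_matrix();print(R[2],np.arctan2(R[1,2],R[0,2]))"
```

```text
15.25 [0.5437 0.1878 0.0349] [-4.42  1.73 -1.12] 0.28
15.3 [0.5437 0.1878 0.0349] [-3.49  2.08 -1.2 ] 0.284
15.35 [0.5438 0.1878 0.035 ] [-3.73  1.91 -1.03] 0.282
[ 5.50674823e-04 -9.99988946e-01  4.66964006e-03] -0.24174138164378242
```

View pics/L11.png

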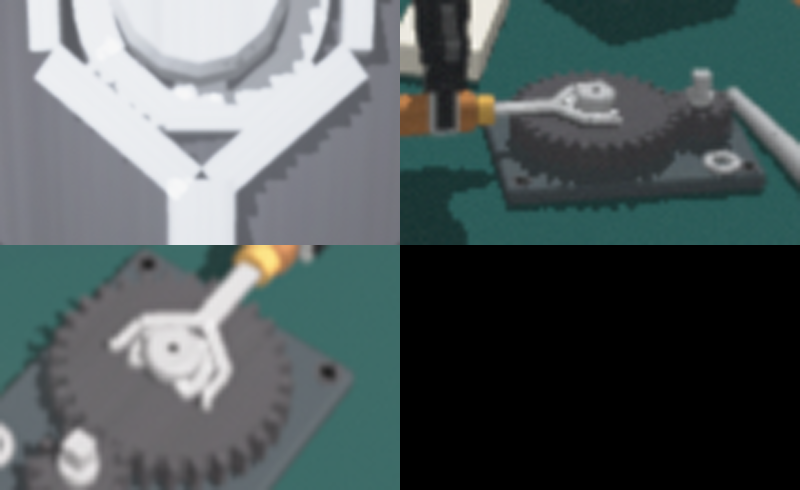

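The fork is in contact with the home clip at about 4 N. I'll press in small steps, compensating for the arm's sag.

Emit:
play_rows(motion=[[[0.0025,-0.0006,0.0008],[-0.0005,-0.0023,0]],[[0.005,-0.0012,0.0015],[-0.001,-0.0045,0]],[[0.0073,-0.0018,0.0022],[-0.0017,-0.0068,0]],[[0.0073,-0.0018,0.0022],[-0.0017,-0.0068,0]]])

```text
time: 16.0
tool_pos: [0.5439, 0.1873, 0.0348]
tcp_rot: [-1.083, 1.38, -1.389]
wrist_force: [-10.3, 4.1, 0.4]
width: 0.282
```

```bash
cat > f.py <<'E'
from h import *
F=[]
for i in range(4):
    s=bot.read_state(); F.append(s["wrist_force"]); p,d=cams.read_camera("wrist")
F=np.mean(F,0); R=Ro.from_rotvec(s["tcp_rot"]).as_matrix(); f=np.array([.9706,-.2406]);n=np.array([.2406,.9706])
print(s["time"],s["tool_pos"].round(4),"F",F.round(2),"push",-(F[:2]@f).round(2),"lat",(F[:2]@n).round(2),"pitch",R[2,2].round(4))
E
python3 f.py
```

```text
16.15 [0.5439 0.1873 0.0348] F [-9.91  4.33 -0.11] push 10.66 lat 1.82 pitch 0.005
```

Emit:
play_rows(motion=[[[0.0025,-0.0006,0.001],[-0.0005,-0.0023,0]],[[0.005,-0.0012,0.002],[-0.001,-0.0045,0]],[[0.0073,-0.0018,0.0027],[-0.0017,-0.0068,0]],[[0.0073,-0.0018,0.0027],[-0.0017,-0.0068,0]]])

```text
time: 16.7
tool_pos: [0.544, 0.1868, 0.0348]
tcp_rot: [-1.085, 1.379, -1.39]
wrist_force: [-14.6, 6.8, 1.6]
width: 0.281
```

```bash
python3 f.py; python3 look.py L12
```

```text
16.85 [0.544  0.1869 0.0348] F [-14.98   6.74   0.81] push 16.16 lat 2.94 pitch 0.0052
16.9 [0.544  0.1869 0.0348] [-14.55   6.6    0.7 ] 0.282
16.95 [0.544  0.1868 0.0347] [-14.82   7.77   0.87] 0.284
17.0 [0.544  0.1869 0.0347] [-14.94   6.7    0.64] 0.286
```

View pics/L12.png

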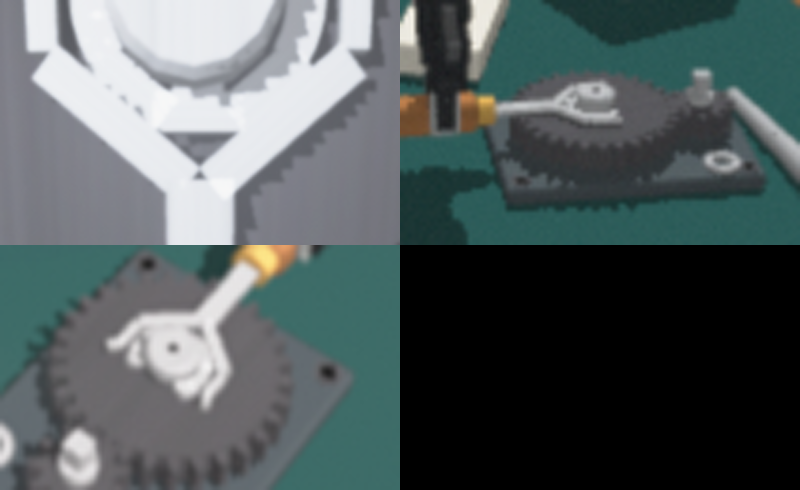

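16.2 N. I'll go to about 17.3 N and hold it briefly.

Emit:
play_rows(motion=[[[0.0013,-0.0003,0.0005],[0,-0.001,0]],[[0.0013,-0.0003,0.0005],[0,-0.001,0]],[[0.0013,-0.0003,0.0005],[0,-0.001,0]],[[0.0013,-0.0003,0.0005],[0,-0.001,0]]])

```text
time: 17.65
tool_pos: [0.544, 0.1868, 0.0347]
tcp_rot: [-1.085, 1.38, -1.39]
wrist_force: [-15.7, 8.2, 0.3]
width: 0.283
```

```bash
python3 f.py
```

```text
17.8 [0.544  0.1868 0.0347] F [-16.     7.96  -0.08] push 17.44 lat 3.88 pitch 0.005
```

The press is at 17.4 N on the groove bottom. Now I'll retreat straight back.

Emit:
play_rows(motion=[[[-0.012,0.003,-0.003],[0.002,0.01,0]],[[-0.024,0.006,-0.004],[0.004,0.018,0]],[[-0.06,0.015,-0.004],[0.0054,0.022,0]],[[-0.11,0.027,-0.003],[0.0054,0.022,0]],[[-0.16,0.04,0],[0.0054,0.022,0]],[[-0.206,0.051,0],[0.0054,0.022,0]],[[-0.206,0.051,0.03],[0.0054,0.022,0]],[[-0.206,0.051,0.1],[0.0054,0.022,0]],[[-0.206,0.051,0.2],[0.0054,0.022,0]],[[-0.206,0.051,0.2],[0.0054,0.022,0]]])

```text
time: 19.1
tool_pos: [0.4727, 0.208, 0.1226]
tcp_rot: [-1.075, 1.38, -1.386]
wrist_force: [0.1, -0.1, -1.7]
width: 0.286
```

```bash
python3 look.py L13; python3 -c "
from h import *
for n in ['scene','side']:
    for l in ['clip_center','stud_groove','clip']:
        print(n,l,[(w(n,k['xyz']).round(4).tolist(),round(k['conf'],2)) for k in cams.mark_of(n,l)[:2]])
s=bot.read_state();R=Ro.from_rotvec(s['tcp_rot']).as_matrix();print(R.round(4),s['tool_pos'])
"
```

```text
19.1 [0.4727 0.208  0.1226] [ 0.05 -0.13 -1.69] 0.286
19.15 [0.4709 0.2073 0.1203] [ 0.29  0.49 -1.38] 0.278
19.2 [0.4694 0.2067 0.1185] [-0.16 -0.04 -1.72] 0.284
scene clip_center [([0.5608, -0.3485, 0.0092], 0.71), ([0.5624, -0.2574, -0.0004], 0.5)]
scene stud_groove [([0.6619, 0.1543, 0.0424], 0.95), ([0.6598, 0.1607, 0.0433], 0.65)]
scene clip [([0.6614, 0.1643, 0.04], 0.59), ([0.5619, -0.3484, 0.0059], 0.43)]
side clip_center [([0.6606, 0.1556, 0.0369], 0.57)]
side stud_groove [([0.6505, 0.1606, 0.0443], 0.85), ([0.6558, 0.1604, -0.0025], 0.52)]
side clip [([0.6558, 0.1602, 0.0345], 0.5)]
[[-2.395e-01 -1.000e-03  9.709e-01]
 [-9.709e-01 -4.000e-04 -2.395e-01]
 [ 7.000e-04 -1.000e+00 -9.000e-04]] [0.46818758 0.20636894 0.11679949]
```

View pics/L13.png

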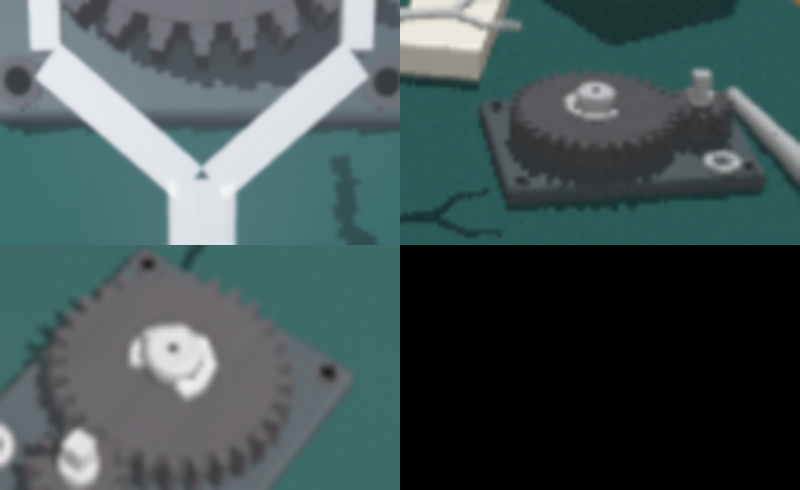

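The clip is home around the stud in both views, at (590,100) in the side crop and (175,355) in the scene crop. I'll take the fork back.

Emit:
play_rows(motion=[[[0.02,-0.12,0.02],[0,0,0.05]],[[0.05,-0.26,0.02],[0,0,0.1]],[[0.08,-0.41,0.02],[0,0,0.17]],[[0.11,-0.56,0.02],[0,0,0.24]],[[0.15,-0.71,0.02],[0,0,0.3]],[[0.18,-0.86,0.02],[0,0,0.36]],[[0.2,-0.96,0.02],[0,0,0.41]],[[0.2,-1,0.02],[0,0,0.41]],[[0.2,-1,0.02],[0,0,0.41]]])

```text
time: 20.78
tool_pos: [0.5481, -0.1938, 0.125]
tcp_rot: [-1.245, 1.152, -1.151]
wrist_force: [0.7, 0.4, -1.4]
width: 0.28
```

Emit:
play_rows(motion=[[[0.02,-0.08,0],[0,0,0]],[[0.033,-0.15,-0.03],[0,0,0]],[[0.033,-0.15,-0.1],[0,0,0]],[[0.033,-0.15,-0.15],[0,0,0]],[[0.033,-0.15,-0.15],[0,0,0]],[[0.033,-0.15,-0.15],[0,0,0]]])

```text
time: 21.52
tool_pos: [0.5622, -0.2528, 0.066]
tcp_rot: [-1.246, 1.149, -1.15]
wrist_force: [-0.2, -0.3, -1.3]
width: 0.282
```

```bash
python3 - <<'E'
from h import *
for i in range(3):
    s=bot.read_state(); p,d=cams.read_camera("wrist"); print(s["time"],s["tool_pos"].round(4),s["wrist_force"].round(2))
cv2.imwrite("pics/w14.png",p[:,:,::-1])
R=Ro.from_rotvec(s["tcp_rot"]).as_matrix();print(R.round(4),np.arctan2(R[1,2],R[0,2]))
E
```

```text
21.525 [ 0.5622 -0.2528  0.066 ] [-0.18 -0.33 -1.32]
21.575 [ 0.5626 -0.2532  0.0666] [ 1.42  0.6  -2.04]
21.625 [ 0.5628 -0.2535  0.0668] [ 0.75  0.04 -1.6 ]
[[ 0.0807  0.0021  0.9967]
 [-0.9967 -0.001   0.0807]
 [ 0.0011 -1.      0.002 ]] 0.0808160090915033
```

View pics/w14.png

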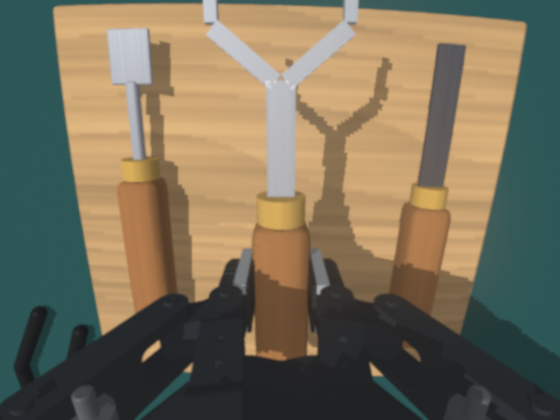

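The fork is above its place between the scraper (left) and the file (right). I'll lower it.

Emit:
play_rows(motion=[[[0,0,-0.04],[0,0,0]],[[0,0,-0.08],[0,0,0]],[[0,0,-0.11],[0,0,0]],[[0,0,-0.125],[0,0,0]],[[0,0,-0.132],[0,0,0]],[[0,0,-0.132],[0,0,0]],[[0,0,-0.132],[0,0,0]]])

```text
time: 22.55
tool_pos: [0.5622, -0.2537, 0.0129]
tcp_rot: [-1.246, 1.149, -1.151]
wrist_force: [0.5, 0.2, -1.3]
width: 0.28
```

```bash
python3 f.py
```

```text
22.7 [ 0.562  -0.2536  0.0128] F [ 0.39  0.06 -1.5 ] push -0.36 lat 0.15 pitch 0.0005
```

Emit:
play_rows(motion=[[[0,0,-0.002],[0,0,0]],[[0,0,-0.0035],[0,0,0]],[[0,0,-0.0035],[0,0,0]]])

```text
time: 23.12
tool_pos: [0.5619, -0.2536, 0.0126]
tcp_rot: [-1.246, 1.15, -1.15]
wrist_force: [-3.4, 1.1, 7.3]
width: 0.283
```

```bash
python3 f.py
```

```text
23.275 [ 0.5619 -0.2536  0.0126] F [-3.6   1.31  7.51] push 3.81 lat 0.41 pitch 0.0002
```

It is seated on the board at the same height as when I gripped it. I'll relieve slightly and open.

Emit:
play_rows(motion=[[[0,0,0.0015],[0,0,0]],[[0,0,0.0015],[0,0,0]],[[0,0,0.0015],[0,0,0]],[[0,0,0.0015],[0,0,0]],[[0,0,0.0015],[0,0,0]],[[0,0,0.0015],[0,0,0]]], gripper=0)

```text
time: 24.08
tool_pos: [0.5617, -0.2535, 0.0118]
tcp_rot: [-1.246, 1.15, -1.15]
wrist_force: [0.4, 0.0, -0.2]
width: 1.002
```

```bash
python3 f.py; python3 - <<'E'
from h import *
p,d=cams.read_camera("wrist");cv2.imwrite("pics/w15.png",p[:,:,::-1]);print(bot.read_state()["width"])
E
```

```text
24.225 [ 0.5617 -0.2535  0.0118] F [-0.07  0.13  0.13] push 0.1 lat 0.11 pitch 0.0001
0.9987116386028846
```

View pics/w15.png

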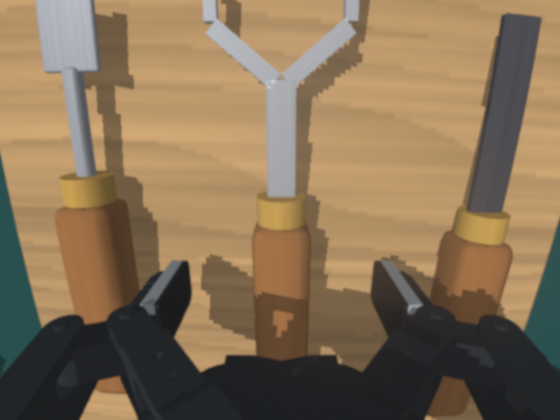

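The fork is released. I'll lift, and go over the gear for a last check from above.

Emit:
play_rows(motion=[[[0,0,0.06],[0,0,0]],[[0,0,0.18],[0,0,0]],[[0,0,0.3],[0,0,0]],[[0,0,0.38],[0,0,0]],[[0,0,0.38],[0,0,0]],[[0,0,0.38],[0,0,0]]])

```text
time: 25.08
tool_pos: [0.561, -0.2531, 0.1628]
tcp_rot: [-1.246, 1.151, -1.149]
wrist_force: [-0.2, 0.1, -0.1]
width: 1.002
```

```bash
python3 - <<'E'
from h import *
p,d=cams.read_camera("wrist");cv2.imwrite("pics/w16.png",p[:,:,::-1]);print(bot.read_state()["tool_pos"])
E
```

```text
[ 0.56053025 -0.25290174  0.16190811]
```

Emit:
play_rows(motion=[[[0.03,0.14,0],[0,0,-0.06]],[[0.07,0.29,0],[0,0,-0.12]],[[0.1,0.44,0],[0,0,-0.18]],[[0.14,0.59,0],[0,0,-0.24]],[[0.17,0.74,0],[0,0,-0.3]],[[0.21,0.88,0],[0,0,-0.36]],[[0.24,1,0],[0,0,-0.4]],[[0.24,1,0],[0,0,-0.4]],[[0.24,1,0],[0,0,-0.4]]])

```text
time: 26.25
tool_pos: [0.6564, 0.1462, 0.1615]
tcp_rot: [-1.094, 1.381, -1.378]
wrist_force: [0.7, -0.5, 0.4]
width: 1.001
```

```bash
python3 - <<'E'
from h import *
for i in range(3): s=bot.read_state();p,d=cams.read_camera("wrist")
cv2.imwrite("pics/w17.png",p[:,:,::-1]);print(s["tool_pos"],s["time"])
g=np.stack(np.meshgrid(np.linspace(-.06,.06,600),np.linspace(-.06,.06,600)),-1).reshape(-1,2)
X=np.c_[g[:,0]+.65,.16-g[:,1],np.full(len(g),.044)]
px=proj("wrist",X,s).astype(np.float32).reshape(600,600,2)
cv2.imwrite("pics/w17r.png",cv2.remap(p[:,:,::-1].copy(),px[...,0],px[...,1],cv2.INTER_CUBIC))
E
```

```text
[0.65687091 0.14518664 0.16250602] 26.35
```

View pics/w16.png

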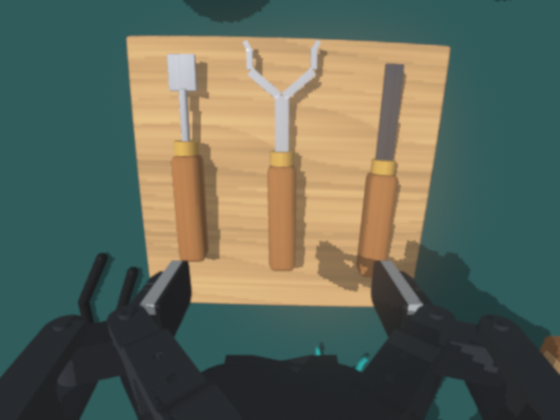

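View pics/w17r.png

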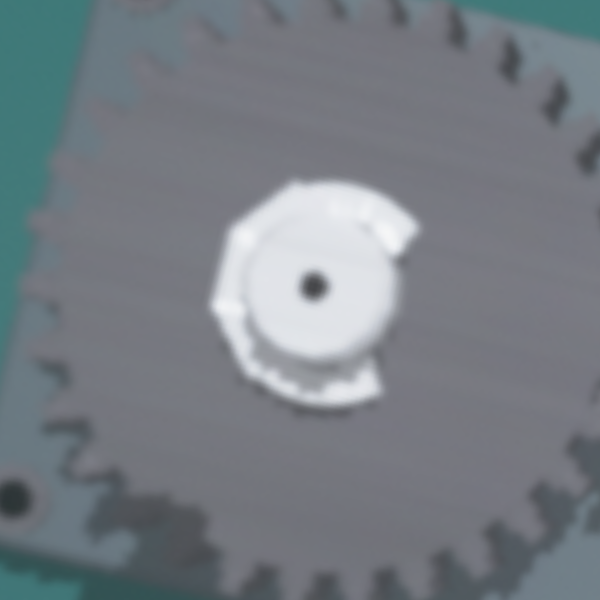

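The clip encircles the stud evenly and the fork lies flat in its place with the other tools beside it, so I'll hand in.

```bash
python3 -c "
from workcell import bot
print(bot.finish_job())"
```

```text
the job is handed in; nothing more can be done
None
```

I pushed the clip home on the stud with the fork, pressed it on, and laid the fork back flat in its place on the tool board. I handed the job in at about 26 s of the 61 s allowed.

- **Clip:** It went in with a push of about 8 N and snapped into the groove. I then pressed it on with the fork, rising to about 17.4 N along the push direction (about 17.9 N with the sideways part).
- **Gear contact:** During the first push the arm sagged under load. The vertical wrist force rose by about 2.5 N, so the fork probably rested lightly on the gear. I raised and tilted the fork up straight away. The vertical force rose by up to about 2.5 N again during the final press. The fork's underside then worked out about 1.7 mm above the gear face, so I put that down to the clip.
- **Last checks:** The overhead wrist picture shows the clip seated evenly around the stud. The fork lies between the scraper and the file, and none of the things I could see had moved. The scene camera's network gave a few false clip positions on the tool board, which the pictures contradicted.

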